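Park and lock the telescoping dust pickup

ROBOT

A 6-joint arm with a two-finger parallel gripper is mounted at the origin on the work surface. World frame = base frame: x ahead of the robot, y to its left, z up, the work surface at z = 0. Lengths are in m, angles in rad, forces in N, time in s.
With the tool pointing down it reaches from about 0.3 to 0.85 m from the base axis. Payload 4.2 kg.
Tool frame: the origin (TCP) lies midway between the tips of the shut fingers; the grasp point (between the pads) lies 19 mm behind it; z points along the fingers, x is the direction in which the jaws open and shut, and the axes are right-handed (so a half turn about z gives the same grasp; the last joint's range is limited). The gripper opens to 91 mm and grips with 3 to 60 N. Pads are 32 mm wide; open, the fingers measure 118 mm over their backs; the gripper's body (76 mm by 178 mm) begins 60 mm behind the grasp point.
Start: joints at [-1.233, 0.32, 1.565, -0, 1.257, -0.02], TCP at [0.201, -0.539, 0.214] pointing down, gripper open.
Joint ranges: [-3.11, 3.11], [-0.84, 2.01], [0.21, 2.61], [-1.34, 4.49], [0.05, 2.63], [-2.56, 2.56]. Speed limits (rad/s): [2.57, 2.57, 3.14, 3.14, 3.14, 3.14].

INTERFACE

Orientations are given as a unit quaternion [x, y, z, w].
In Python, from rig import manip, optics gives the robot as it stands.
- The arm moves only by the shell command python3 -m inch 'ROWS' [FORCE]. ROWS is JSON, a list of rows, each a list of 3 entries, a list of its own where there are three numbers: the shift along the tool's x, y, z in mm, then the turn, a rotation vector about the tool's x, y, z in degrees, then the opening, from 0 (shut) to 1 (fully open). A call has 1 to 12 rows; each row shifts and turns the commanded pose from where the row before left it, along the tool's axes as they then stand; what a row does not reach is not made up. A row lasts 1/10 s, in which the tool goes at most 50 mm and 8.59 degrees, less where a joint would pass 70% of its speed; a pose out of reach is approached as far as the arm can. A call is refused whole if a number of a shift passes 50 or a number of a turn 8.59, either way. A call with a gripper value outside its range is refused whole. The fingers move at their own pace and stop on an object; FORCE is the grip in N (left out, the last holds). Time passes only in rows, so rows that do not move let the fingers close. It gives the time, the measured TCP pose, the force and the opening at its end, in the units of the state.
- manip.observe(): the state, without advancing time (a new reading comes with each control period).
- optics.grab_frame(name): name is "scene" or "side" or "wrist"; returns the picture (480x640x3 uint8, red, green, blue); there is no depth.
- optics.get_calibration(name): a dict with "fx", "fy", "cx", "cy" (pixels), "k1" (the pictures are not rectified: a ray, as slopes to the right and down, at radius r is drawn at 1 + k1 r^2 times it, then the intrinsics apply), "xyz" and "attitude" of the camera in the world. Camera axes: x right, y up, looking along -z (the intrinsics and any distortion apply to the point x, -y, -z); pixel columns grow to the right and rows downward; lengths in m; the calibration is good to about 2 mm. A picture is of the moment at which its call begins: read the wrist's pose just before it. get_calibration takes no time and is no camera call; for the wrist camera it gives the pose at the moment of the call.
- manip.hand_in(): hands the job in, once; it reports no verdict.
The state is a dict: "time_s": time; "qpos": joint angles; "dq": joint speeds; "joint_torque": joint torques, N m; "position": TCP position; "orientation": TCP orientation; "wrist_force": force on the tool from outside, world axes, zero at the start; "torque": the same for the moment, N m; "gripper_width": opening from 0.0 (shut) to 1.0 (fully open).
Only numpy, scipy, OpenCV 4.12 (cv2) and the standard library are available. Lean on these libraries where they do the work, as an engineer would, in place of code of your own. Each camera call takes 0.05 s, during which the arm holds its last target.

TASK

Park the dust pickup on its carrier board: collapse its telescoping tube fully home, the innermost (orange-capped) section first and then the middle (blue-collared) one. Then turn the red wing knob on the lock head beside it clockwise until it clicks past its detent, and let go. Do not bump the hose rail over the board hard, and leave the glue bottle, the tape measure and the tin where they stand.

Things in the scene. Friction and masses are not known exactly. Their poses are not given: they have to be found in the camera images.
- track: Fixed plywood carrier board, 150 (x) by 360 (y) by 15 mm thick, on the table; origin at its underside's centre, z up, its front (-x) facing roughly to the robot's right (-y). On it are the pickup and the lock head, about 65 mm to either side of its middle; which is nearer the robot changes. Each is turned up to 9 degrees from the board.
- tube_tip (a point): Centre of the end face of the orange cap (46 mm diameter, 10 mm thick) on the innermost tube (36 mm). z is the tube's axis, pointing out: it leans 35 degrees from vertical towards the board's front; y is level. Pushing the tip along -z collapses the tube. All sections are coaxial; the black outer tube (60 mm, with a 68 mm grey rim) is fixed.
- inner (a joint): How far the innermost tube still stands out of the middle one, in m: 0 = fully home (cap on the blue collar, a solid stop), at most 0.06. Stiff sliding fit, about 2.5 N of friction; it stays where left.
- mid (a joint): How far the middle tube still stands out of the outer one, in m: 0 = fully home (blue collar on the grey rim, a solid stop), at most 0.06. About 8 N of friction, so that pushing on the orange cap moves the innermost tube home first and then, pushing on, the middle one.
- mid_collar (a point): Centre of the outer face of the middle tube's blue collar (56 mm diameter, 10 mm thick; the middle tube is steel, 48 mm); z axis as tube_tip. It lies inner + 10 mm below the tip along the axis.
- knob_grip (a point): Point on the knob's axis where to pinch its red bar. The bar is 56 mm long (this point's x), 14 mm thick (y), its top 12 mm above this point; the black disc under it (58 mm) has its top 25 mm below. z is the turning axis, pointing out: it leans 35 degrees from vertical to the board's front. A pawl and cheeks, 13 mm high, stand on the face just uphill of the disc.
- knob (a joint): Turn in rad; grows clockwise seen from outside (looking along -z of knob_grip). Starts at 0 to 0.5. Turns easily (0.02 N m) to about 0.67, there a brass lobe meets a sprung roller (up to about 0.25 N m), passes over centre at 0.95 and then springs on past 1.2; end stop at 1.35. Clicked past the detent = above 1.15.
- glue: Yellow glue bottle, 54 mm diameter, 115 mm high, loose and upright; origin at the centre of its underside. Leave alone.
- tape: Grey tape measure case with round yellow faces, 70 by 36 by 66 mm high, loose; origin at the centre of its underside. Leave alone.
- tin: Green tin, 68 mm diameter, 60 mm high, loose and upright; origin at the centre of its underside. Leave alone.
- rail_mid (a point): Middle of the axis of the fixed yellow hose rail (20 mm thick, 330 mm long along the board's y), which runs over the board 230 mm above the table and 13 mm behind (+x of) its centre, on 16 mm posts at its ends that stand 55 mm behind the centre. Axes as track. It blocks a gripper that comes straight down on the knob.

How it is judged:
By the outcome, as a careful person would: the job done as asked, in the order asked, and still so for the second after the job is handed in, with the robot touching nothing.
It also fails if it takes over 43 s, if anything falls off the work surface, if the arm or the gripper's body presses on something with over 40 N, if the wrist force passes 120 N, or if a joint passes its speed limit or range.

## Working session

There is one attempt and no reset: what is moved stays moved. The work goes in short steps, Python scripts to look and compute and a shell command to move; the robot and the scene stay as the last step left them, time stands still between calls to the robot, and variables do not carry over. Pictures are saved under pics/ and viewed, and the job is handed in when it is done.

```bash
ls; mkdir -p pics; python3 - <<'E'
from rig import manip, optics
import cv2
s=manip.observe();print(s)
for n in ("scene","side","wrist"):
    c=optics.get_calibration(n);print(n,c)
    im=optics.grab_frame(n);cv2.imwrite(f"pics/{n}0.png",im[:,:,::-1])
E
```

```text
pics
{'time_s': 0.0, 'qpos': array([-1.23302136e+00,  3.20285468e-01,  1.56570387e+00, -1.54972774e-05,
        1.25740369e+00, -2.00074145e-02]), 'dq': array([-1.92630907e-03, -4.07323926e-04, -1.90174606e-05,  2.21448695e-04,
        4.72451321e-04,  3.08558194e-04]), 'joint_torque': array([-2.95996848e-03, -4.12464523e+01, -2.31976140e+01,  7.25489692e-02,
        4.58999164e-02, -1.49017606e-04]), 'position': array([ 0.20118243, -0.53809767,  0.21311435]), 'orientation': array([ 8.21645088e-01, -5.69998718e-01, -7.33542796e-04, -5.21833914e-04]), 'wrist_force': array([0.78164918, 0.55068543, 0.0786849 ]), 'torque': array([-0.05467594,  0.01328016, -0.00237101]), 'gripper_width': 1.0001190286019805}
scene {'fx': 515.3981065849787, 'fy': 515.3981065849787, 'cx': 321.89568972995494, 'cy': 241.6801990468704, 'k1': 0.0068029298469844965, 'xyz': array([ 1.00109706, -0.16192922,  0.70328886]), 'attitude': array([0.27901509, 0.1995184 , 0.5297891 , 0.77567164])}
side {'fx': 566.1418431220274, 'fy': 566.1418431220274, 'cx': 311.4188669155988, 'cy': 238.43204211801907, 'k1': -0.17003364321457154, 'xyz': array([ 0.40215769, -0.61911658,  0.76944443]), 'attitude': array([ 0.39783436, -0.05447427, -0.13542159,  0.90577115])}
wrist {'fx': 394.35321777127285, 'fy': 394.35321777127285, 'cx': 320.10413032219896, 'cy': 236.6010406859873, 'k1': -0.06461633352448629, 'xyz': array([ 0.27678593, -0.50969452,  0.38564652]), 'attitude': array([-0.11962279,  0.08341003, -0.56362403,  0.81305664])}
```

View pics/scene0.png

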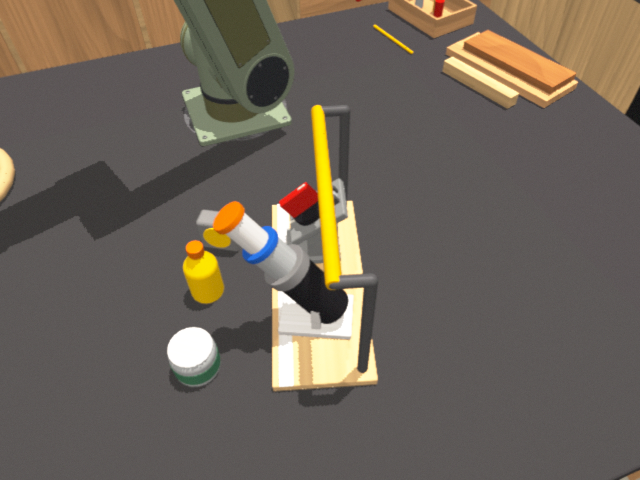

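View pics/side0.png

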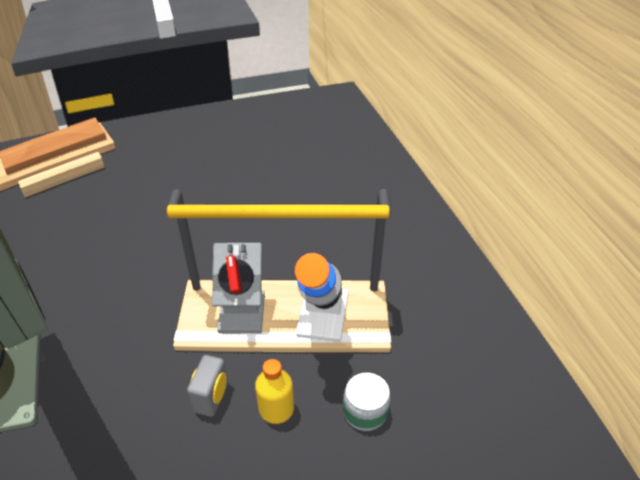

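View pics/wrist0.png

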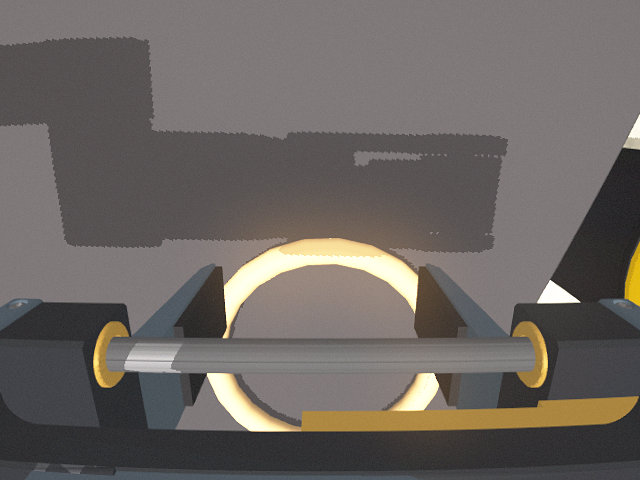

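The scene view shows the orange cap near (230,218), blue collar (260,245), knob bar (300,200) and the rail from (318,110) to (333,283). In the side view the cap is near (313,270), the knob (235,275) and the rail spans (170..388,211). The loose things stand in front of the board in both. Next I'll enlarge.

```bash
python3 - <<'E'
import cv2
a=cv2.imread("pics/scene0.png")[170:320,180:380]; cv2.imwrite("pics/sc1.png",cv2.resize(a,None,fx=4,fy=4,interpolation=cv2.INTER_CUBIC))
a=cv2.imread("pics/side0.png")[200:350,170:370]; cv2.imwrite("pics/sd1.png",cv2.resize(a,None,fx=4,fy=4,interpolation=cv2.INTER_CUBIC))
E
```

```text
(no output)
```

View pics/sc1.png

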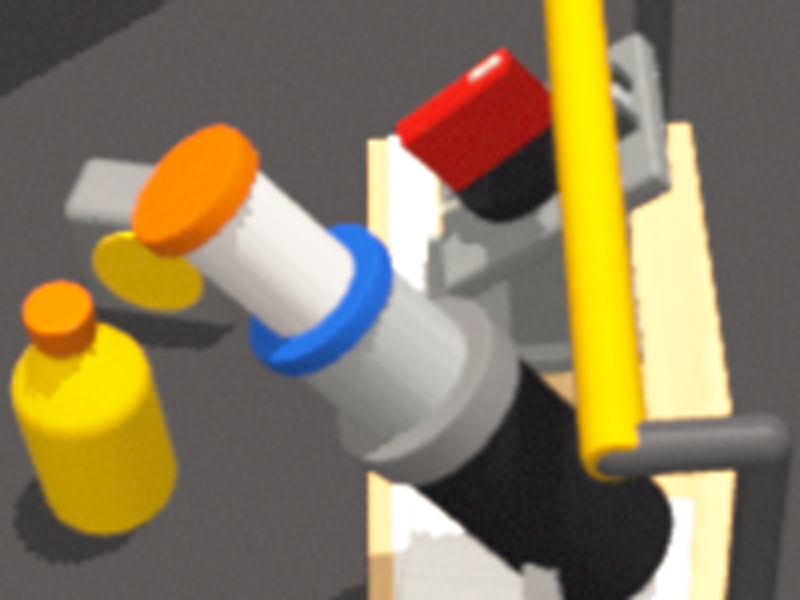

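View pics/sd1.png

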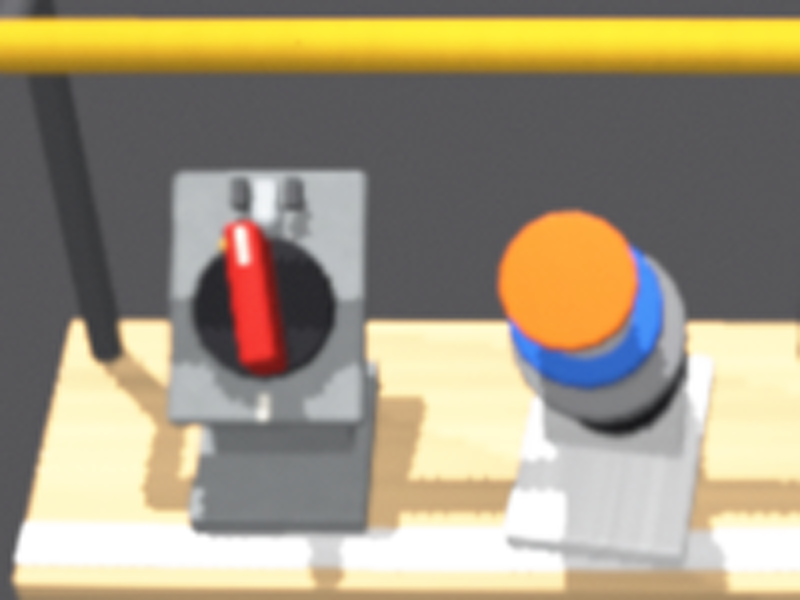

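```bash
cat > h.py <<'E'
import numpy as np
from scipy.spatial.transform import Rotation as R
from scipy.optimize import least_squares
from rig import manip, optics
CAL={n:optics.get_calibration(n) for n in("scene","side")}
def proj(c,p):
    q=R.from_quat(c["attitude"]).inv().apply(np.atleast_2d(p)-c["xyz"])
    x=q[:,0]/-q[:,2]; y=-q[:,1]/-q[:,2]; f=1+c["k1"]*(x*x+y*y)
    return np.c_[c["fx"]*x*f+c["cx"],c["fy"]*y*f+c["cy"]]
def tri(obs,x0=(.4,-.3,.1)):
    r=least_squares(lambda p:np.concatenate([proj(c,p)[0]-uv for c,uv in obs]),x0)
    return r.x,r.fun
def planez(c,uv,z):
    return least_squares(lambda p:proj(c,[p[0],p[1],z])[0]-uv,[.4,-.2]).x
E
python3 - <<'E'
from h import *
np.set_printoptions(precision=4,suppress=True)
S,D=CAL["scene"],CAL["side"]
def sc(u,v):return (180+u/4,170+v/4)
def sd(u,v):return (170+u/4,200+v/4)
for n,a,b in [("tip",sc(195,184),sd(568,280)),("collar",sc(318,298),sd(587,312)),
 ("railL",(318,109),(171,211)),("railR",(333,283),(388,211)),
 ("bartop_up",sc(507,50),sd(243,222)),("bartop_down",sc(400,128),sd(262,366))]:
    print(n,*tri([(S,a),(D,b)]))
for n,c,uv in [("sc",S,(273,203)),("sc",S,(272,385)),("sc",S,(376,382)),("sd",D,(175,345)),("sd",D,(390,346)),("sd",D,(388,281)),("sd",D,(187,281))]:
    print(n,planez(c,uv,.015))
print("rail z.23",planez(S,(318,109),.23),planez(S,(333,283),.23),planez(D,(171,211),.23),planez(D,(388,211),.23))
E
```

```text
tip [ 0.5481 -0.1193  0.2339] [-0.2191  0.4032 -0.3235 -0.3621]
collar [ 0.5639 -0.0896  0.1832] [-0.1107  0.201  -0.1679 -0.183 ]
railL [0.3817 0.0625 0.2331] [-0.3301  0.7417 -0.4332 -0.6957]
railR [ 0.6906 -0.0364  0.2336] [-0.1678  0.305  -0.3128 -0.34  ]
bartop_up [0.4567 0.0143 0.1631] [-0.364   0.7353 -0.502  -0.6693]
bartop_down [ 0.4512 -0.0299  0.1306] [-0.8083  1.5631 -1.0903 -1.3416]
sc [ 0.3345 -0.0135]
sc [ 0.678  -0.1236]
sc [0.7276 0.0153]
sd [ 0.3404 -0.0155]
sd [ 0.6799 -0.1209]
sd [0.7322 0.0158]
sd [0.3802 0.1246]
rail z.23 [0.3761 0.0651] [ 0.6879 -0.0351] [0.3821 0.0645] [ 0.6926 -0.0333]
```

```bash
cat >> h.py <<'E'
def fk_R(q,s=1):
    return (R.from_euler('z',q[0])*R.from_euler('y',q[1]+q[2])*R.from_euler('z',s*q[3])*R.from_euler('y',q[4])*R.from_euler('z',q[5]+np.pi))
def out(az,lean=35):
    a=np.radians(az);l=np.radians(lean);return np.array([np.sin(l)*np.cos(a),np.sin(l)*np.sin(a),np.cos(l)])
E
python3 - <<'E'
from h import *
np.set_printoptions(precision=4,suppress=True)
S,D=CAL["scene"],CAL["side"]
s=manip.observe(); print((fk_R(s['qpos']).inv()*R.from_quat(s['orientation'])).magnitude())
def sc(u,v):return (180+u/4,170+v/4)
def sd(u,v):return (170+u/4,200+v/4)
az=lambda a,b:np.degrees(np.arctan2(*(b-a)[::-1]))
for n,a,b in [("board",sd(14,583),sd(560,597)),("plate",sd(508,542),sd(683,557)),("lock",sd(192,530),sd(357,529)),]:
    a=planez(D,a,.015);b=planez(D,b,.015);print(n,a,b,az(a,b)-90)
a=planez(D,(176,345),.0);b=planez(D,(390,351),.0);print(az(a,b)-90)
# knob face plate top edge & sides: directions
for n,a,b in [("faceTop",sd(176,172),sd(365,172))]:
    a=planez(D,a,.15);b=planez(D,b,.15);print(n,a,b,az(a,b)-90)
t=np.array([.5481,-.1193,.2339]);c=np.array([.5639,-.0896,.1832]);print(az(c[:2],t[:2]))
# project model circles for tip/collar
for aa in(-118,-113,-108):
    o=out(aa);print(aa,proj(D,t-o*.061)*4-[680,800],proj(S,t-o*.061)*4-[720,680],proj(S,t-o*.1)*4-[720,680],proj(D,t-o*.1)*4-[680,800])
E
```

```text
3.4018724413818555e-16
board [ 0.3378 -0.0164] [ 0.5528 -0.0878] -108.36649192718373
plate [ 0.5402 -0.0544] [ 0.6073 -0.0834] -113.36228759892788
lock [ 0.4145 -0.0099] [ 0.4814 -0.0293] -106.20999198933112
-108.88943803278714
faceTop [0.4378 0.0627] [0.5109 0.04  ] -107.30344449981183
-118.01237598097445
-118 [[586.9334 307.1391]] [[321.3673 297.6449]] [[395.965  363.4256]] [[598.4417 323.3254]]
-113 [[578.4464 306.249 ]] [[322.7966 290.5463]] [[397.8889 351.8807]] [[585.1501 321.9229]]
-108 [[569.8865 305.8991]] [[323.4157 283.4747]] [[398.5254 340.4179]] [[571.7514 321.3712]]
```

```bash
cat > ov.py <<'E'
from h import *
import cv2,sys
def circ(c,o,r):
    x=np.cross(o,[0,0,1]);x/=np.linalg.norm(x);y=np.cross(o,x);t=np.linspace(0,2*np.pi,60)
    return c+r*(np.outer(np.cos(t),x)+np.outer(np.sin(t),y))
def overlay(src,name,x0,y0,curves,outn):
    a=cv2.imread(src)[y0:y0+150,x0:x0+200];a=cv2.resize(a,None,fx=4,fy=4,interpolation=cv2.INTER_CUBIC)
    for cu,col in curves:
        p=(proj(CAL[name],cu)-[x0,y0]+.5)*4
        cv2.polylines(a,[np.round(p).astype(int)],False,col,1)
    cv2.imwrite(outn,a)
E
python3 - <<'E'
from ov import *
tip=np.array([.5481,-.1193,.2339]);o=out(-115);inner=.051;mid=.043
cs=[(circ(tip,o,.023),(0,0,0)),(circ(tip-o*.01,o,.023),(0,0,0)),(circ(tip-o*(inner+.01),o,.028),(0,255,0)),(circ(tip-o*(inner+.02),o,.028),(0,255,0)),(circ(tip-o*(inner+mid+.02),o,.034),(255,0,255))]
ob=out(-107.3); k=np.array([.456,-.001,.137])
up=np.array([-ob[0]*np.cos(np.radians(35))/np.sin(np.radians(35)),-ob[1]*np.cos(np.radians(35))/np.sin(np.radians(35)),np.sin(np.radians(35))]);lat=np.cross(up,ob)
th=np.radians(-12);bx=np.cos(th)*up+np.sin(th)*lat;by=np.cross(ob,bx)
q=lambda h:np.array([k+ob*h+a*.028*bx+b*.007*by for a,b in((1,1),(1,-1),(-1,-1),(-1,1),(1,1))])
cs+=[(q(.012),(255,255,0)),(circ(k-ob*.025,ob,.029),(255,255,0))]
print(lat)
overlay("pics/scene0.png","scene",180,170,cs,"pics/ovs1.png");overlay("pics/side0.png","side",170,200,cs,"pics/ovd1.png")
E
```

```text
[ 0.9547608  -0.29737487  0.        ]
```

View pics/ovs1.png

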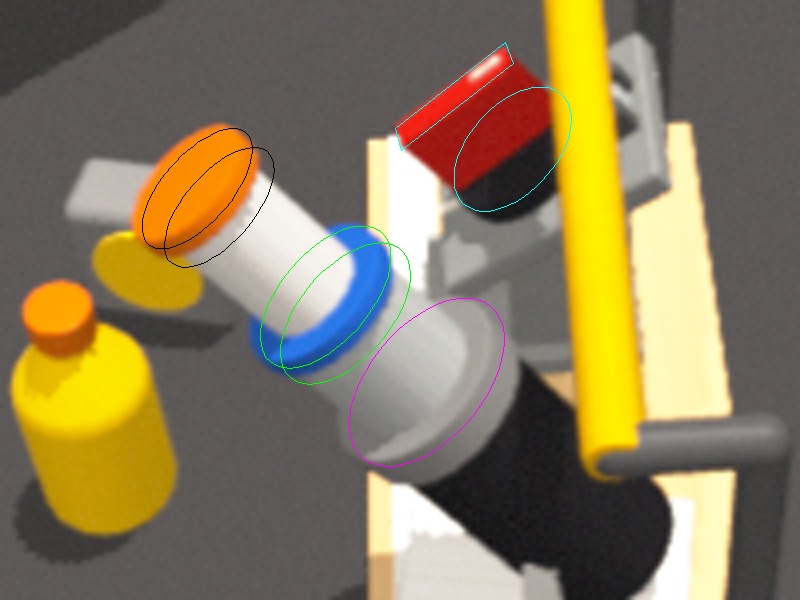

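View pics/ovd1.png

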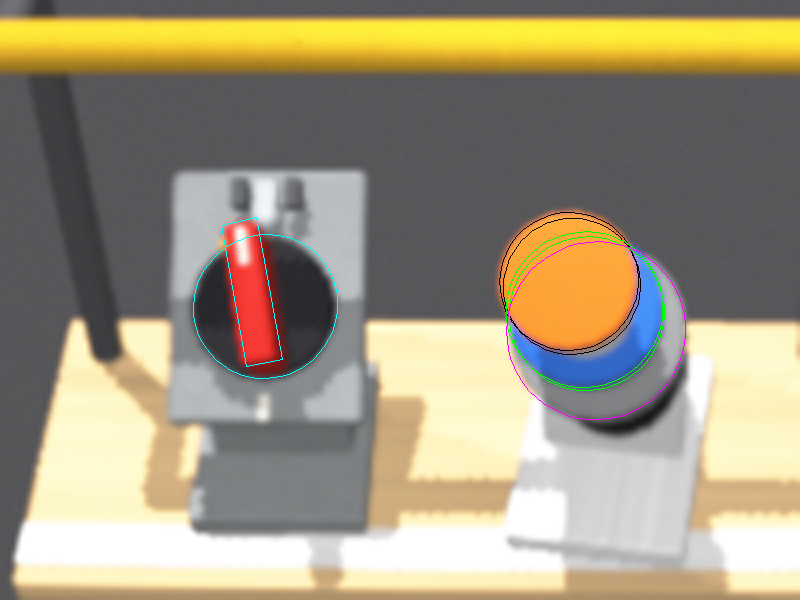

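```bash
cat > fit.py <<'E'
from ov import *
np.set_printoptions(precision=4,suppress=True)
def ext(name,x0,y0,pts):
    p=(proj(CAL[name],pts)-[x0,y0]+.5)*4
    return np.r_[p.min(0),p.max(0)]
def model(v,lean=35):
    tip=v[:3];o=out(v[3],lean);i,m,rt=v[4:7]
    cap=np.r_[circ(tip,o,.023),circ(tip-o*.01,o,.023)]
    col=np.r_[circ(tip-o*(i+.01),o,.028),circ(tip-o*(i+.02),o,.028)]
    rim=np.r_[circ(tip-o*(i+m+.02),o,.034),circ(tip-o*(i+m+.02+rt),o,.034)]
    return cap,col,rim
N=np.nan
obs=[("scene",180,170,[[133,124,260,256],[249,224,391,375],[337,297,520,486]]),
     ("side",170,200,[[498,210,638,N],[511,N,663,389],[N,N,686,420]])]
def res(v,lean=35):
    M=model(v,lean);r=[]
    for n,x,y,o in obs:
        for m,e in zip(M,o):
            d=ext(n,x,y,m)-np.array(e,float);r.append(d[~np.isnan(d)])
    return np.r_[np.concatenate(r)/4,(v[6]-.012)*300]
for lean in(33,35,37):
  s=least_squares(res,[.548,-.119,.234,-113,.05,.04,.012],x_scale=[.01,.01,.01,5,.01,.01,.01],args=(lean,),loss='soft_l1')
  print(lean,s.x,s.cost);print(s.fun)
E
python3 fit.py
```

```text
33 [   0.5477   -0.121     0.2385 -115.005     0.0508    0.0458    0.0135] 7.612686376747172
[-0.2634 -1.2203  1.7282  0.322  -0.7242 -1.1346  2.0225  0.5686 -0.0567
  0.4029 -0.4692 -0.0834  0.273  -0.9809  0.6413 -1.5527  0.1979  0.6414
  0.0876  2.6476  0.455 ]
35 [   0.5468   -0.1219    0.2373 -116.6431    0.0498    0.0444    0.0139] 4.905124023661343
[-0.6185 -0.8286  0.746   0.6544 -0.5074 -1.2404  1.6453  0.4953  0.5362
 -0.1849 -0.2011 -0.3786 -0.1582  0.2085  0.3014 -1.1694  0.688   0.2284
  1.2838  0.9246  0.5584]
37 [   0.5457   -0.1225    0.2354 -118.7921    0.0483    0.043     0.0143] 6.6887979130714115
[-0.6664 -0.1882  0.0825  1.1268 -0.4546 -1.1396  1.1013  0.5244  0.8691
 -0.3857 -0.1442 -0.3487 -0.7317  1.6036 -0.2095 -0.7265  1.2325 -0.008
  2.7668 -0.5449  0.6769]
```

```bash
cat >> h.py <<'E'
def toolR(az,psi,lean=35):
    """tool z=-out; psi=0: tool x = lat (to the right seen from outside), +psi = clockwise seen from outside"""
    o=out(az,lean);lat=np.cross([0,0,1],o);lat/=np.linalg.norm(lat)
    z=-o;x=lat;x=x  # lat
    y=np.cross(z,x)
    return R.from_matrix(np.c_[x,y,z])*R.from_euler('z',psi,degrees=True)
E
python3 - <<'E'
from h import *
np.set_printoptions(precision=3,suppress=True)
s=manip.observe();R0=R.from_quat(s['orientation'])
def ik(Rt,q1,q23,sg):
    W=(R.from_euler('z',q1)*R.from_euler('y',q23)).inv()*Rt
    a=W.as_euler('ZYZ'); return sg*a[0],a[1],(a[2]-np.pi+np.pi)%(2*np.pi)-np.pi
for nm,az,q1,psis in(("tube",-116,-27,(-90,0,90,180)),("knob",-107.3,-18,(-12,65,168,245))):
  for p in psis:
    for sg in(1,-1):
      for q23 in (108,):
        Rt=toolR(az,p);print(nm,p,sg,np.array(ik(Rt,np.radians(q1),np.radians(q23),sg)),'x',Rt.as_matrix()[:,0], 'y',Rt.as_matrix()[:,1])
print(R0.as_matrix())
E
```

```text
tube -90 1 [ 0.633  1.325 -1.769] x [0.359 0.736 0.574] y [ 0.899 -0.438 -0.   ]
tube -90 -1 [-0.633  1.325 -1.769] x [0.359 0.736 0.574] y [ 0.899 -0.438 -0.   ]
tube 0 1 [ 0.633  1.325 -0.198] x [ 0.899 -0.438  0.   ] y [-0.359 -0.736 -0.574]
tube 0 -1 [-0.633  1.325 -0.198] x [ 0.899 -0.438  0.   ] y [-0.359 -0.736 -0.574]
tube 90 1 [0.633 1.325 1.373] x [-0.359 -0.736 -0.574] y [-0.899  0.438 -0.   ]
tube 90 -1 [-0.633  1.325  1.373] x [-0.359 -0.736 -0.574] y [-0.899  0.438 -0.   ]
tube 180 1 [0.633 1.325 2.944] x [-0.899  0.438 -0.   ] y [0.359 0.736 0.574]
tube 180 -1 [-0.633  1.325  2.944] x [-0.899  0.438 -0.   ] y [0.359 0.736 0.574]
knob -12 1 [ 0.633  1.322 -0.403] x [ 0.985 -0.128  0.119] y [-0.04  -0.827 -0.561]
knob -12 -1 [-0.633  1.322 -0.403] x [ 0.985 -0.128  0.119] y [-0.04  -0.827 -0.561]
knob 65 1 [0.633 1.322 0.941] x [ 0.183 -0.834 -0.52 ] y [-0.968 -0.061 -0.242]
knob 65 -1 [-0.633  1.322  0.941] x [ 0.183 -0.834 -0.52 ] y [-0.968 -0.061 -0.242]
knob 168 1 [0.633 1.322 2.738] x [-0.985  0.128 -0.119] y [0.04  0.827 0.561]
knob 168 -1 [-0.633  1.322  2.738] x [-0.985  0.128 -0.119] y [0.04  0.827 0.561]
knob 245 1 [ 0.633  1.322 -2.201] x [-0.183  0.834  0.52 ] y [0.968 0.061 0.242]
knob 245 -1 [-0.633  1.322 -2.201] x [-0.183  0.834  0.52 ] y [0.968 0.061 0.242]
[[ 0.35  -0.937 -0.   ]
 [-0.937 -0.35   0.001]
 [-0.001 -0.    -1.   ]]
```

```bash
cat >> h.py <<'E'
def go(pt,Rt):
    s=manip.observe();R0=R.from_quat(s['orientation'])
    rv=(R0.inv()*Rt).as_rotvec(degrees=True)
    print("t",round(s['time_s'],2),"rot",rv.round(2),np.linalg.norm(rv).round(1),"shift now-axes mm",(R0.inv().apply(pt-s['position'])*1e3).round(1),"target-axes mm",(Rt.inv().apply(pt-s['position'])*1e3).round(1),"F",s['wrist_force'].round(1),"q",s['qpos'].round(2))
E
cat > tube.py <<'E'
from h import *
import sys
TIP=np.array([.547,-.122,.235]);AZ=-116
go(TIP+float(sys.argv[1])*.001*out(AZ),toolR(AZ,0))
E
python3 tube.py 60
```

```text
t 0.15 rot [ 33.25 -13.21 -42.13] 55.3 shift now-axes mm [-245.2 -444.7  -70.5] target-axes mm [ 128.3 -443.   223.8] F [0.7 0.1 0.6] q [-1.23  0.32  1.57 -0.    1.26 -0.02]
```

```bash
python3 -m inch '[[[0,-15,-10],[4.16,-1.65,-5.27],0],[[0,-15,-10],[4.16,-1.65,-5.27],0],[[0,-15,-10],[4.16,-1.65,-5.27],0],[[0,-15,-10],[4.16,-1.65,-5.27],0],[[0,-15,0],[4.16,-1.65,-5.27],0],[[0,-15,0],[4.16,-1.65,-5.27],0],[[0,-15,0],[4.16,-1.65,-5.27],0],[[0,-15,0],[4.16,-1.65,-5.27],0]]'; python3 tube.py 60
```

```text
time_s: 0.95
position: [0.2859, -0.4728, 0.2847]
orientation: [0.929, -0.212, 0.068, -0.294]
wrist_force: [0.3, 0.6, 0.2]
gripper_width: 0.335
t 0.95 rot [-0.15  0.01  0.25] 0.3 shift now-axes mm [  82.4 -322.6  228. ] target-axes mm [  80.9 -323.5  227.2] F [0.3 0.6 0.2] q [-1.29  0.48  1.29  0.41  1.83 -0.82]
```

```bash
python3 -m inch '[[[8,-32,22.5],[0,0,0],0],[[8,-32,22.5],[0,0,0],0],[[8,-32,22.5],[0,0,0],0],[[8,-32,22.5],[0,0,0],0],[[8,-32,22.5],[0,0,0],0],[[8,-32,22.5],[0,0,0],0],[[8,-32,22.5],[0,0,0],0],[[8,-32,22.5],[0,0,0],0],[[8,-32,22.5],[0,0,0],0],[[8,-32,22.5],[0,0,0],0],[[0,0,0],[0,0,0],0]]' 20; python3 tube.py 60; python3 - <<'E'
from h import *
import cv2
for n in("scene","side","wrist"):
    im=optics.grab_frame(n)[:,:,::-1]
    cv2.imwrite(f"pics/{n}1.png",im)
a=[cv2.imread(f"pics/{n}1.png") for n in("scene","side")]
cv2.imwrite("pics/c1.png",np.hstack([a[0][130:430,130:530],a[1][100:400,130:530]]))
E
```

```text
time_s: 2.05
position: [0.5303, -0.1528, 0.2839]
orientation: [0.93, -0.212, 0.068, -0.293]
wrist_force: [-0.1, -0.3, 0.1]
gripper_width: 0.003
t 2.05 rot [-0.04  0.12  0.3 ] 0.3 shift now-axes mm [ 1.5 -0.6  0.1] target-axes mm [ 1.5 -0.6  0.1] F [-0.1 -0.3  0.1] q [-0.65  0.28  1.6   0.6   1.43 -0.34]
```

View pics/c1.png

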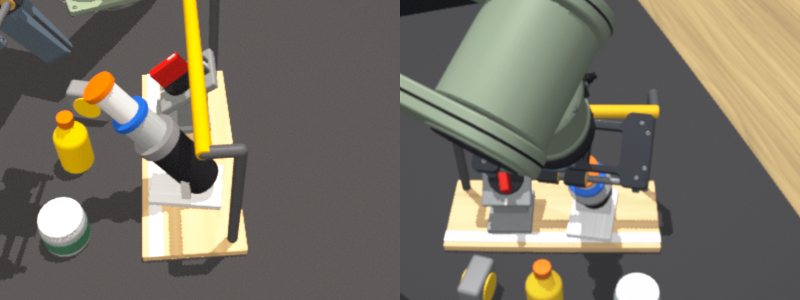

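View pics/wrist1.png

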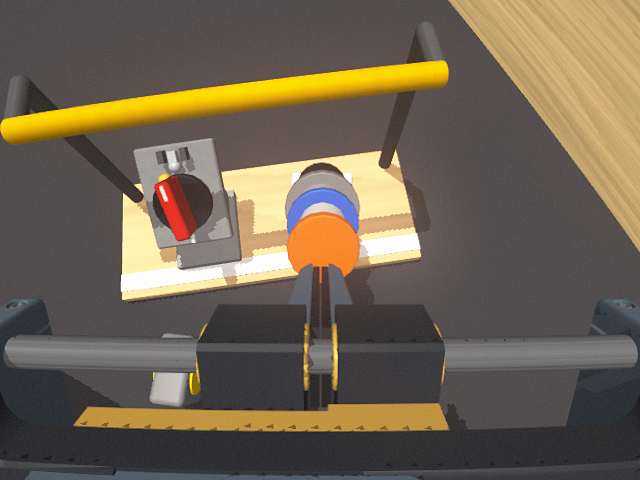

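View pics/scene1.png

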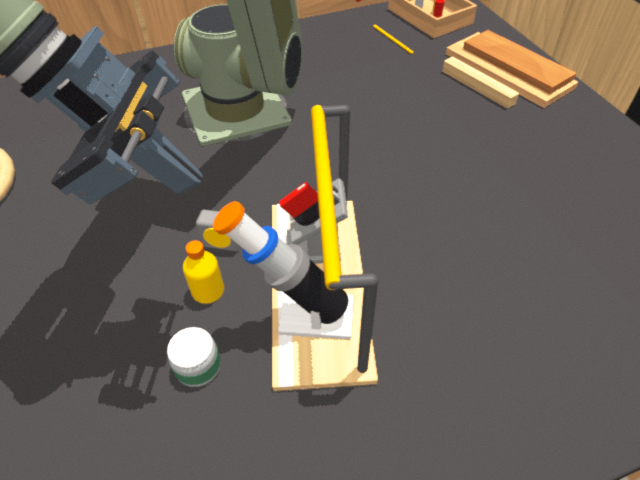

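```bash
python3 - <<'E'
from h import *
s=manip.observe();c=optics.get_calibration("wrist")
print(s['time_s'],proj(CAL['scene'],s['position']),proj(CAL['side'],s['position']),proj(c,s['position']))
tip=np.array([.547,-.122,.235])
print(proj(c,tip))
print("rail",proj(c,[[.379,.0648,.23],[.690,-.034,.23]]))
E
```

```text
2.2 [[187.19637983 185.16244406]] [[304.86178313 265.60310323]] [[322.18749371 297.23575877]]
[[323.67616988 247.70411369]]
rail [[ 12.43097429 127.91800626]
 [441.00702456  71.6022685 ]]
```

The wrist view shows the cap centred at (323,243), where my estimate projects to (324,248). The fingers are in line about 60 mm above it, so I'll advance to contact.

```bash
python3 -m inch '[[[1.5,0,15],[0,0,0],0],[[0,0,15],[0,0,0],0],[[0,0,15],[0,0,0],0],[[0,0,7],[0,0,0],0],[[0,0,4],[0,0,0],0],[[0,0,4],[0,0,0],0],[[0,0,4],[0,0,0],0],[[0,0,4],[0,0,0],0]]' 20; python3 tube.py 0;python3 -m inch '[[[0,0,4],[0,0,0],0],[[0,0,4],[0,0,0],0],[[0,0,4],[0,0,0],0],[[0,0,4],[0,0,0],0],[[0,0,4],[0,0,0],0],[[0,0,4],[0,0,0],0],[[0,0,4],[0,0,0],0],[[0,0,4],[0,0,0],0],[[0,0,4],[0,0,0],0]]';  python3 tube.py 0
```

```text
time_s: 3.0
position: [0.5477, -0.1228, 0.2283]
orientation: [0.93, -0.214, 0.069, -0.292]
wrist_force: [-0.7, -1.5, -0.3]
gripper_width: 0.003
t 3.0 rot [ 0.09 -0.14  0.08] 0.2 shift now-axes mm [-1.  -4.2 -5.3] target-axes mm [-1.  -4.2 -5.3] F [-0.7 -1.5 -0.3] q [-0.59  0.31  1.7   0.63  1.29 -0.37]
time_s: 3.9
position: [0.5569, -0.1035, 0.1984]
orientation: [0.929, -0.214, 0.068, -0.293]
wrist_force: [0.6, -2.0, 0.8]
gripper_width: 0.002
t 3.9 rot [ 0.03 -0.07  0.07] 0.1 shift now-axes mm [ -0.7  -3.8 -42. ] target-axes mm [ -0.7  -3.8 -42. ] F [ 0.6 -2.   0.8] q [-0.55  0.34  1.74  0.66  1.21 -0.38]
```

```bash
cat > look.py <<'E'
from h import *
import cv2,sys
n=sys.argv[1];k=sys.argv[2];x0,y0,w,h,f=map(int,sys.argv[3:8])
a=optics.grab_frame(n)[y0:y0+h,x0:x0+w,::-1]
cv2.imwrite(f"pics/{n}_{k}.png",cv2.resize(a,None,fx=f,fy=f,interpolation=cv2.INTER_CUBIC))
E
python3 look.py scene 2 130 120 260 200 3;python3 look.py wrist 2 120 100 400 300 2
```

```text
(no output)
```

View pics/scene_2.png

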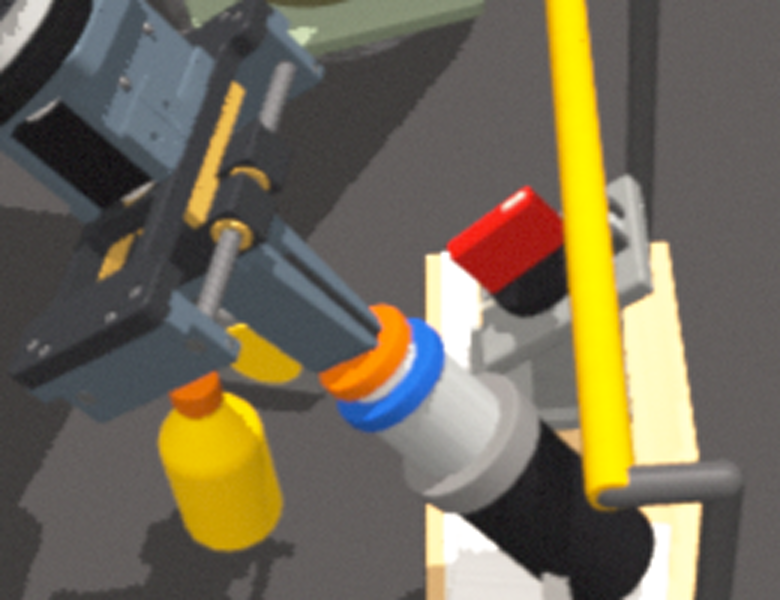

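View pics/wrist_2.png

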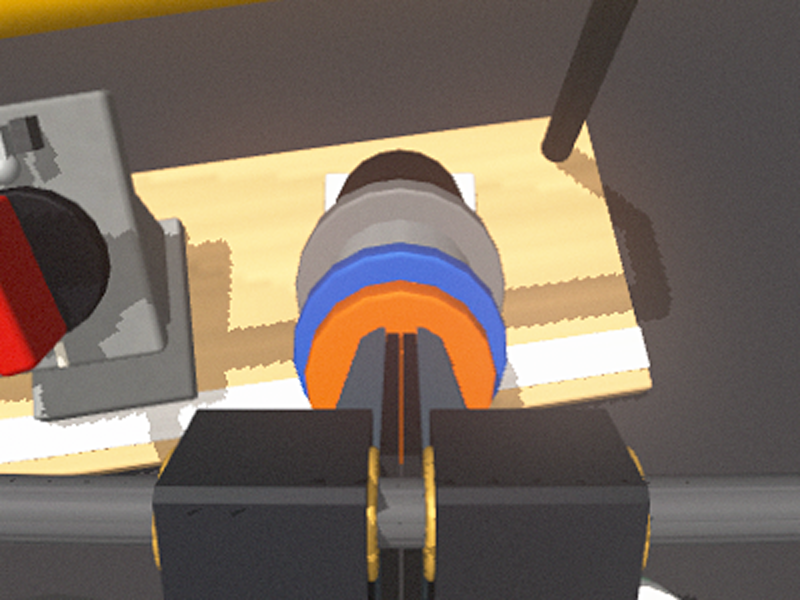

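```bash
python3 -m inch '[[[0,0,3],[0,0,0],0],[[0,0,3],[0,0,0],0],[[0,0,2],[0,0,0],0],[[0,0,2],[0,0,0],0],[[0,0,2],[0,0,0],0],[[0,0,2],[0,0,0],0],[[0,0,3],[0,0,0],0],[[0,0,3],[0,0,0],0],[[0,0,4],[0,0,0],0],[[0,0,4],[0,0,0],0],[[0,0,4],[0,0,0],0],[[0,0,4],[0,0,0],0]]';python3 tube.py 0; python3 -m inch '[[[0,0,4],[0,0,0],0],[[0,0,3],[0,0,0],0],[[0,0,3],[0,0,0],0],[[0,0,0],[0,0,0],0]]';  python3 tube.py 0;python3 look.py scene 3 130 120 260 200 3;python3 look.py wrist 3 120 100 400 300 2
```

```text
time_s: 5.2
position: [0.5652, -0.0847, 0.1695]
orientation: [0.929, -0.214, 0.068, -0.293]
wrist_force: [-3.6, -2.5, 6.2]
gripper_width: 0.004
t 5.2 rot [0.01 0.01 0.09] 0.1 shift now-axes mm [ -0.   -3.6 -77.4] target-axes mm [ -0.   -3.6 -77.4] F [-3.6 -2.5  6.2] q [-0.51  0.36  1.79  0.68  1.14 -0.4 ]
time_s: 5.6
position: [0.5679, -0.0795, 0.1609]
orientation: [0.929, -0.214, 0.068, -0.293]
wrist_force: [-1.5, -0.0, 2.0]
gripper_width: 0.005
t 5.6 rot [0.01 0.   0.06] 0.1 shift now-axes mm [ -0.1  -3.7 -87.8] target-axes mm [ -0.1  -3.7 -87.8] F [-1.5 -0.   2. ] q [-0.5   0.37  1.8   0.69  1.12 -0.41]
```

View pics/scene_3.png

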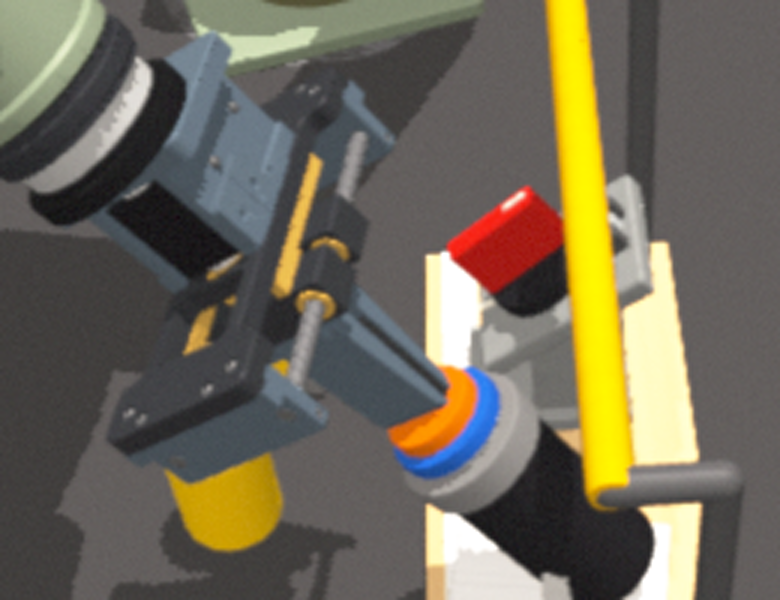

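View pics/wrist_3.png

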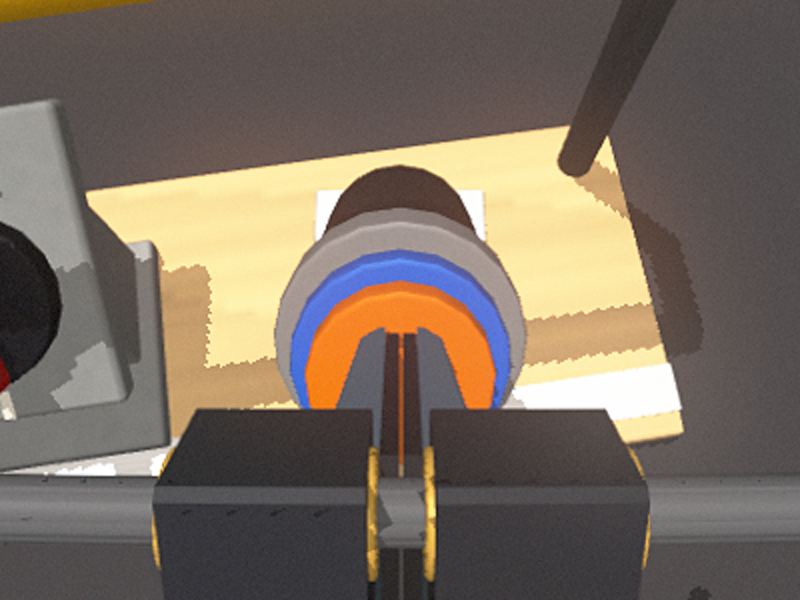

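```bash
python3 -m inch '[[[0,0,2],[0,0,0],0],[[0,0,2],[0,0,0],0],[[0,0,1],[0,0,0],0],[[0,0,1],[0,0,0],0]]';  python3 tube.py 0;  python3 -m inch '[[[0,0,1],[0,0,0],0],[[0,0,1],[0,0,0],0],[[0,0,1],[0,0,0],0]]';  python3 tube.py 0
```

```text
time_s: 6.1
position: [0.5692, -0.0777, 0.1578]
orientation: [0.93, -0.213, 0.069, -0.292]
wrist_force: [-14.2, -10.7, 20.3]
gripper_width: 0.005
t 6.1 rot [ 0.07 -0.07  0.19] 0.2 shift now-axes mm [ -0.4  -3.6 -91.6] target-axes mm [ -0.5  -3.7 -91.6] F [-14.2 -10.7  20.3] q [-0.5   0.37  1.8   0.69  1.11 -0.41]
time_s: 6.4
position: [0.5693, -0.0776, 0.1577]
orientation: [0.93, -0.212, 0.069, -0.291]
wrist_force: [-23.1, -19.8, 35.0]
gripper_width: 0.007
t 6.4 rot [ 0.13 -0.14  0.32] 0.4 shift now-axes mm [ -0.3  -3.5 -91.8] target-axes mm [ -0.6  -3.7 -91.8] F [-23.1 -19.8  35. ] q [-0.5   0.37  1.8   0.69  1.11 -0.41]
```

```bash
python3 -m inch '[[[0,0,-4],[0,0,0],0],[[0,0,-6],[0,0,0],0],[[0,0,-15],[0,0,0],0],[[0,0,-25],[0,0,0],0],[[0,0,-30],[0,0,0],0],[[0,0,-10],[0,0,0],0],[[0,0,0],[0,0,0],0]]';  python3 tube.py -92;python3 look.py scene 4 180 170 200 150 4;python3 look.py wrist 4 0 0 640 480 1
```

```text
time_s: 7.1
position: [0.5485, -0.1223, 0.2278]
orientation: [0.929, -0.214, 0.069, -0.292]
wrist_force: [0.3, 0.3, -0.4]
gripper_width: 0.004
t 7.1 rot [ 0.05 -0.2   0.09] 0.2 shift now-axes mm [-1.8 -3.9 85.9] target-axes mm [-1.5 -3.8 85.9] F [ 0.3  0.3 -0.4] q [-0.59  0.31  1.7   0.63  1.28 -0.37]
```

View pics/scene_4.png

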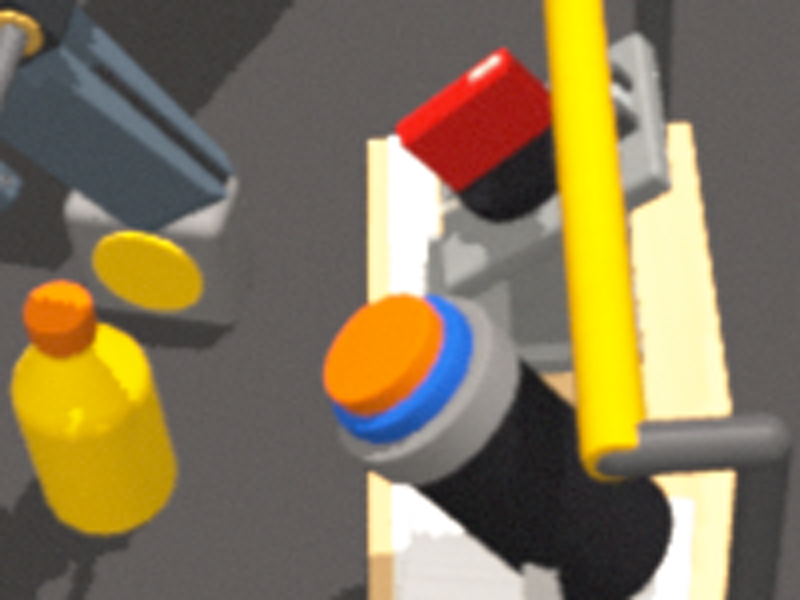

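View pics/wrist_4.png

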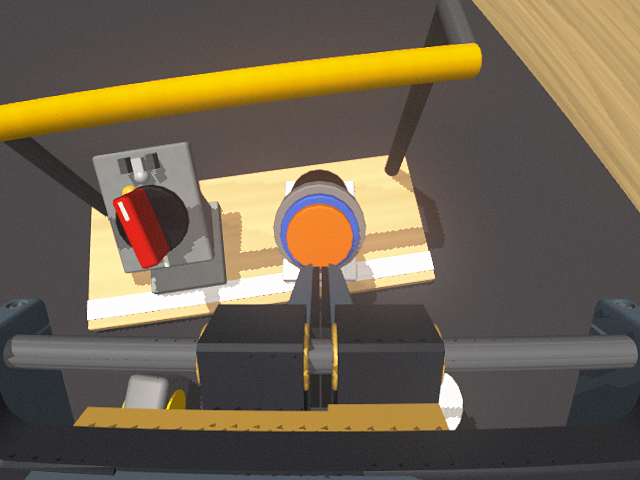

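Both sections are home: orange, blue and grey sit flush in the scene view, and the force rose to 46 N at a solid stop. Now the knob.

```bash
python3 - <<'E'
import cv2
a=cv2.imread("pics/wrist_4.png")[130:280,70:270]; cv2.imwrite("pics/wk.png",cv2.resize(a,None,fx=4,fy=4,interpolation=cv2.INTER_CUBIC))
E
```

```text
(no output)
```

View pics/wk.png

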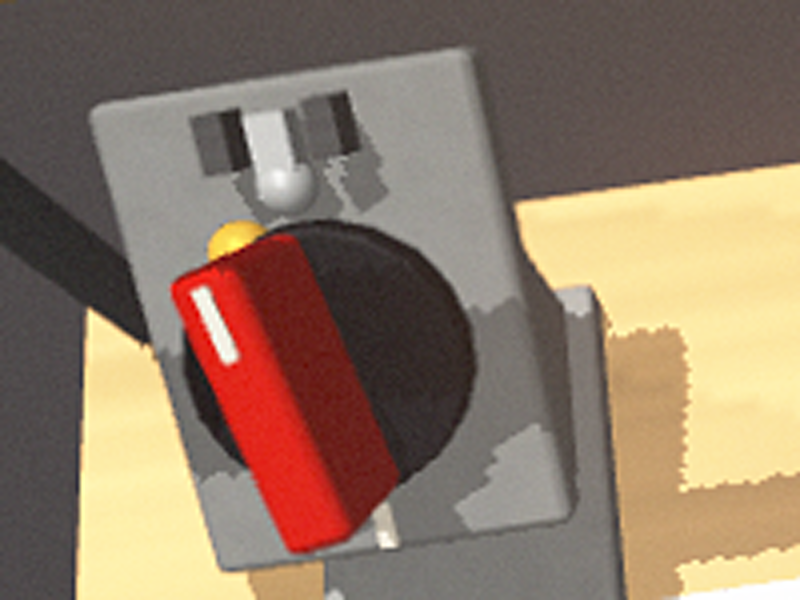

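```bash
cat > kfit.py <<'E'
from ov import *
np.set_printoptions(precision=4,suppress=True)
W=optics.get_calibration("wrist")
def frame(az,th):
    Rm=toolR(az,th).as_matrix() # x lat rotated, z=-out ; -y = bar uphill dir
    return Rm[:,0],-Rm[:,1],-Rm[:,2]
def corners(v,h):
    lat,bx,o=frame(v[3],v[4]);k=v[:3]
    return np.array([k+o*h+a*.028*bx+b*.007*lat for a,b in((1,-1),(1,1),(-1,1),(-1,-1))])
def res(v):
    c=corners(v,.012);lat,bx,o=frame(v[3],v[4]);r=[]
    r.append(((proj(W,c)-[70,130]+.5)*4-[[174,288],[237,266],[350,541],[290,551]]).ravel())
    mid=np.array([(c[0]+c[1])/2,(c[2]+c[3])/2])
    r.append(((proj(CAL['side'],mid)-[170,200]+.5)*4-[[241,222],[264,365]]).ravel())
    r.append(((proj(CAL['scene'],mid)-[180,170]+.5)*4-[[507,55],[400,138]]).ravel())
    d=circ(v[:3]-.025*o,o,.029)
    p=(proj(CAL['side'],d)-[170,200]+.5)*4;r.append([p[:,0].min()-193,p[:,0].max()-335,p[:,1].max()-378])
    p=(proj(W,d)-[70,130]+.5)*4;r.append([p[:,0].max()-475,p[:,1].min()-220])
    return np.concatenate(r)/4
s=least_squares(res,[.456,-.001,.137,-107,-12],x_scale=[.01,.01,.01,5,5])
print(s.x,s.cost);print(s.fun)
np.save("k.npy",s.x)
E
python3 kfit.py; cat > knob.py <<'E'
from h import *
import sys
v=np.load("k.npy");k=v[:3];h,th=map(float,sys.argv[1:3])  # grasp-point height over grip pt mm, psi
go(k+out(v[3])*(h-19)*.001,toolR(v[3],th))
E
python3 knob.py 90 -12
```

```text
[   0.4539   -0.0007    0.1347 -111.6233  -12.1076] 16.58537422708177
[-1.4186 -2.0514  0.662  -2.0401  2.0931 -0.1812 -0.02    2.2065 -1.1048
  0.7763 -2.5873  0.6588  0.6519  0.0075 -0.8656 -0.6962 -0.2948 -0.0711
  1.097   0.7528  0.7713]
t 7.2 rot [  0.29  -2.47 -15.57] 15.8 shift now-axes mm [-133.8   -2.7   42.5] target-axes mm [-126.3  -38.    48.3] F [ 0.4  0.7 -0.3] q [-0.59  0.31  1.7   0.63  1.28 -0.37]
```

```bash
cat > ffit.py <<'E'
from kfit import *
W4=np.array([[95,107],[470,48],[572,518],[222,571]],float);S4=np.array([[175,171],[366,171],[362,423],[169,420]],float)
def fr(v,lean):
    o=out(v[3],lean);lat=np.cross([0,0,1],o);lat/=np.linalg.norm(lat);up=np.cross(o,lat)
    return o,lat,up
def res2(v,lean=35):
    o,lat,up=fr(v,lean)
    c=np.array([v[:3]+a*v[4]*lat+b*v[5]*up for a,b in((-1,1),(1,1),(1,-1),(-1,-1))])
    return np.r_[((proj(W,c)-[70,130]+.5)*4-W4).ravel(),((proj(CAL['side'],c)-[170,200]+.5)*4-S4).ravel()]/4
for lean in(33,35,37):
    s=least_squares(res2,[.456,0,.1,-107,.04,.05],args=(lean,),x_scale=[.01,.01,.01,5,.01,.01]);print(lean,s.x,s.cost);print(s.fun)
E
python3 ffit.py
```

```text
[   0.4539   -0.0007    0.1347 -111.6233  -12.1076] 16.58537422708177
[-1.4186 -2.0514  0.662  -2.0401  2.0931 -0.1812 -0.02    2.2065 -1.1048
  0.7763 -2.5873  0.6588  0.6519  0.0075 -0.8656 -0.6962 -0.2948 -0.0711
  1.097   0.7528  0.7713]
33 [   0.4624    0.023     0.1118 -106.63      0.0387    0.0506] 1.5860173931306907
[ 0.122  -0.2775  0.3973 -0.3992  0.1153  0.0957 -0.0195  0.5027  0.1925
  0.7787 -0.6243  0.3987 -0.4725 -0.9759 -0.3296 -0.1051]
35 [   0.4625    0.0225    0.1122 -107.075     0.0386    0.0506] 1.0358640161101784
[-0.4984 -0.346   0.3426  0.0835  0.2264  0.2529  0.4417 -0.0593  0.2961
  0.4009 -0.4831  0.2702 -0.5219 -0.6174 -0.2365 -0.033 ]
37 [   0.4625    0.022     0.1126 -107.5253    0.0386    0.0507] 2.0544848552540573
[-1.1264 -0.4144  0.2722  0.5831  0.3484  0.3971  0.9273 -0.6379  0.3971
  0.0243 -0.3507  0.1465 -0.5661 -0.2578 -0.1316  0.0379]
```

```bash
python3 - <<'E'
import kfit
from kfit import *
s=least_squares(lambda w:res(np.r_[w[:3],-107.1,w[3]]),[.454,0,.135,-12],x_scale=[.01,.01,.01,5],loss='soft_l1')
print(s.x,s.cost);print(s.fun)
v=np.r_[s.x[:3],-107.1,s.x[3]];np.save("k.npy",v)
o=out(-107.1);d=v[:3]-[.4625,.0225,.1122];f=toolR(-107.1,0).as_matrix().T@d;print("k in face frame lat,down,-out",f)
# overlay on wrist
import cv2
a=cv2.imread("pics/wk.png")
for p in(corners(v,.012),circ(v[:3]-.025*o,o,.029)):
    q=(proj(W,p)-[70,130]+.5)*4;cv2.polylines(a,[np.round(q).astype(int)],True,(0,255,0),1)
cv2.imwrite("pics/wk2.png",a)
E
python3 knob.py 90 -12
```

```text
[   0.4539   -0.0007    0.1347 -111.6233  -12.1076] 16.58537422708177
[-1.4186 -2.0514  0.662  -2.0401  2.0931 -0.1812 -0.02    2.2065 -1.1048
  0.7763 -2.5873  0.6588  0.6519  0.0075 -0.8656 -0.6962 -0.2948 -0.0711
  1.097   0.7528  0.7713]
[ 0.4543 -0.0013  0.1361 -8.0822] 11.412274296316403
[-1.0555 -2.3862  1.5427 -2.4709  2.8694 -0.3587  0.3579  2.2544 -0.4744
  0.3198 -2.0941  0.3277  0.2591 -0.1722 -1.1608 -0.7891 -0.9575 -0.4288
  0.7291 -0.1145  0.542 ]
k in face frame lat,down,-out [-0.0008  0.0069 -0.034 ]
t 7.2 rot [  0.56  -5.06 -19.27] 19.9 shift now-axes mm [-130.    -3.5   41.4] target-axes mm [-117.6  -45.1   52.7] F [ 0.4  0.7 -0.3] q [-0.59  0.31  1.7   0.63  1.28 -0.37]
```

View pics/wk2.png

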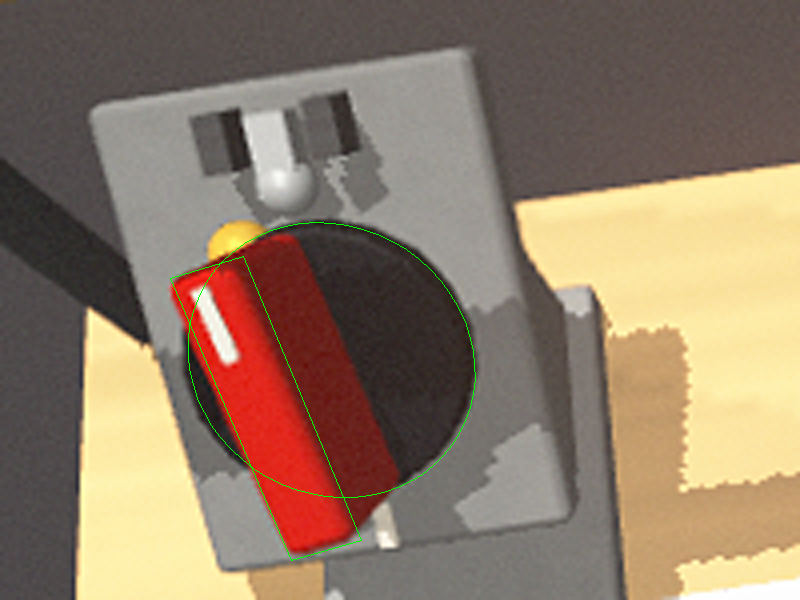

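```bash
python3 -m inch '[[[-30,-5,0],[0.2,-1.7,-5.4],0.5],[[-30,-5,5],[0.2,-1.7,-5.4],0.5],[[-30,-5,5],[0.2,-1.7,-5.4],0.5],[[-15,-15,10],[0,0,0],0.5],[[-10,-12,10],[0,0,0],0.5],[[0,0,10],[0,0,0],0.5],[[0,0,0],[0,0,0],0.5]]' 40; python3 knob.py 90 -9;python3 look.py wrist 5 0 0 640 480 1;python3 - <<'E'
from h import *
v=np.load("k.npy");c=optics.get_calibration("wrist");print(proj(c,v[:3]+out(-107.1)*.012), proj(c,manip.observe()['position']))
E
```

```text
time_s: 7.9
position: [0.4524, -0.0293, 0.2118]
orientation: [0.951, -0.067, 0.067, -0.295]
wrist_force: [-0.2, 0.4, 0.4]
gripper_width: 0.501
t 7.9 rot [-0.19  0.11 -0.04] 0.2 shift now-axes mm [-9.6 19.8  6.6] target-axes mm [-9.6 19.8  6.6] F [-0.2  0.4  0.4] q [-0.52  0.18  1.93  0.63  1.26 -0.65]
[[305.83257179 281.15748092]] [[322.13481004 297.90405653]]
```

View pics/wrist_5.png

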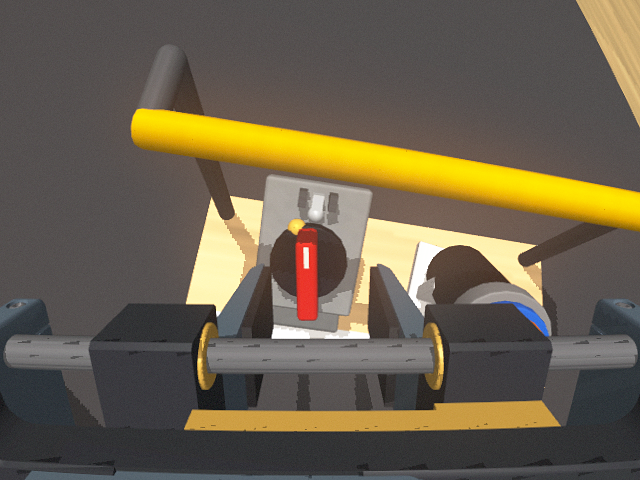

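The bar appears upright in the wrist frame, with its top centre at (307,275) against a prediction of (306,281). I'm off by about 10 mm in x and 20 mm in y, so I'll correct that and then advance to 11 mm above the grip point.

```bash
python3 -m inch '[[[-5,10,0],[0,0,0],0.5],[[-5,10,6],[0,0,0],0.5],[[0,0,15],[0,0,0],0.5],[[0,0,15],[0,0,0],0.5],[[0,0,15],[0,0,0],0.5],[[0,0,10],[0,0,0],0.5],[[0,0,0],[0,0,0],0.5]]' 40; python3 knob.py 11 -9;python3 look.py wrist 6 0 0 640 480 1;python3 look.py side 6 100 100 260 200 3;
```

```text
time_s: 8.65
position: [0.451, -0.0113, 0.1499]
orientation: [0.951, -0.068, 0.067, -0.295]
wrist_force: [-0.3, -0.0, 0.5]
gripper_width: 0.5
t 8.65 rot [-0.18  0.07 -0.11] 0.2 shift now-axes mm [ 0.4 -0.6 25.3] target-axes mm [ 0.4 -0.6 25.3] F [-0.3 -0.   0.5] q [-0.49  0.24  2.04  0.69  1.1  -0.74]
```

View pics/wrist_6.png

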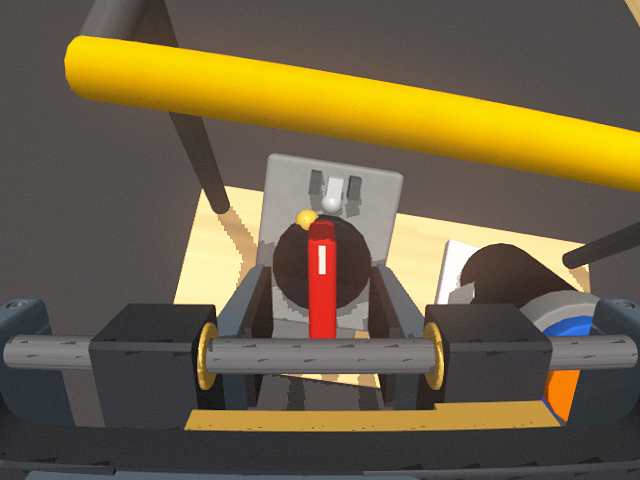

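View pics/side_6.png

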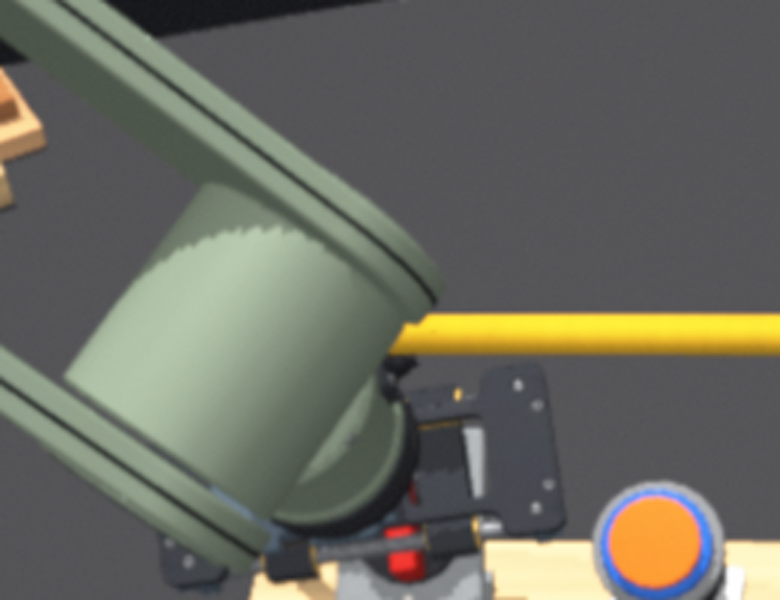

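```bash
python3 -m inch '[[[0,0,12],[0,0,0],0.5],[[0,0,10],[0,0,0],0.5],[[0,0,3],[0,0,0],0.5],[[0,0,0],[0,0,0],0.0],[[0,0,0],[0,0,0],0.0],[[0,0,0],[0,0,0],0.0],[[0,0,0],[0,0,0],0.0],[[0,0,0],[0,0,0],0.0]]' 40; python3 knob.py 11 -9;python3 look.py wrist 7 0 0 640 480 1
```

```text
time_s: 9.55
position: [0.4559, 0.0022, 0.131]
orientation: [0.951, -0.067, 0.069, -0.294]
wrist_force: [-1.0, -1.0, 1.3]
gripper_width: 0.147
t 9.55 rot [-0.14 -0.07  0.01] 0.2 shift now-axes mm [-0.6  0.1  1.7] target-axes mm [-0.6  0.1  1.7] F [-1.  -1.   1.3] q [-0.46  0.26  2.07  0.72  1.05 -0.76]
```

View pics/wrist_7.png

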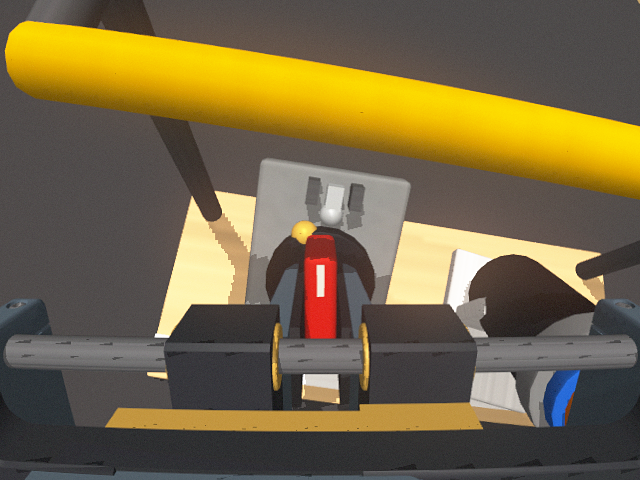

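The bar is pinched: opening 0.147 is about 13.4 mm against the 14 mm bar. Now I'll turn.

```bash
python3 -m inch '[[[0,0,0],[0,0,5],0],[[0,0,0],[0,0,5],0],[[0,0,0],[0,0,5],0],[[0,0,0],[0,0,5],0],[[0,0,0],[0,0,5],0]]' 40; python3 knob.py 11 16; python3 -c "
from h import *;print(manip.observe()['torque'])";python3 -m inch '[[[0,0,0],[0,0,4],0],[[0,0,0],[0,0,4],0],[[0,0,0],[0,0,2],0]]' 40; python3 knob.py 11 26; python3 -c "
from h import *;print(manip.observe()['torque'])"; python3 look.py wrist 8 0 0 640 480 1; python3 look.py side 8 130 130 200 150 4
```

```text
time_s: 10.1
position: [0.4563, 0.0019, 0.131]
orientation: [0.913, -0.273, 0.003, -0.302]
wrist_force: [-0.9, -0.9, 0.9]
gripper_width: 0.149
t 10.1 rot [-0.14 -0.06 -0.19] 0.2 shift now-axes mm [-0.9  0.3  1.7] target-axes mm [-0.9  0.3  1.7] F [-0.9 -0.9  0.9] q [-0.46  0.26  2.07  0.72  1.05 -0.32]
[-0.44635575  0.14471092  0.13497012]
time_s: 10.4
position: [0.4564, 0.0019, 0.1309]
orientation: [0.886, -0.351, -0.023, -0.301]
wrist_force: [0.4, -1.2, 0.7]
gripper_width: 0.148
t 10.4 rot [-0.16 -0.05 -0.13] 0.2 shift now-axes mm [-0.9  0.5  1.7] target-axes mm [-0.9  0.5  1.7] F [ 0.4 -1.2  0.7] q [-0.46  0.26  2.07  0.72  1.05 -0.15]
[-0.46510996  0.14435109 -0.05360022]
```

View pics/wrist_8.png

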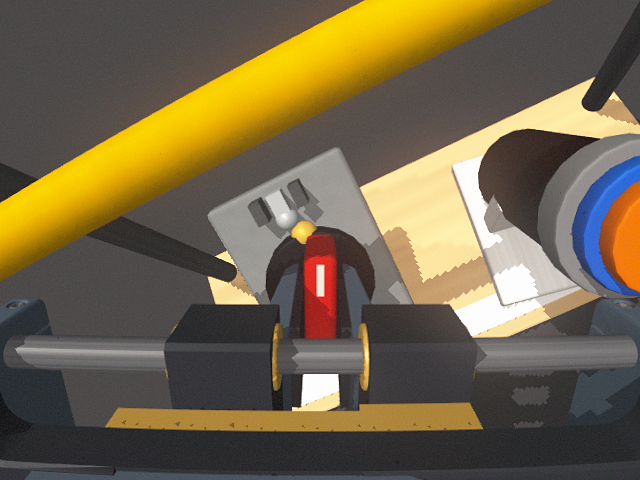

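View pics/side_8.png

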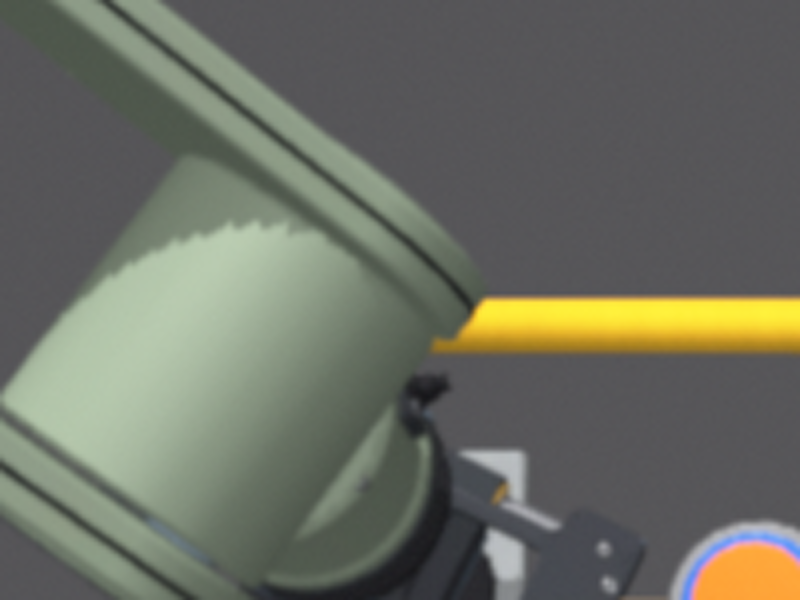

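```bash
python3 -m inch '[[[0,0,-1.5],[0,0,4],0],[[0,0,-1.5],[0,0,4],0],[[0,0,0],[0,0,4],0]]' 50; python3 knob.py 11 38; python3 -c "
from h import *;print(manip.observe()['torque'])";python3 -m inch '[[[0,0,0],[0,0,4],0],[[0,0,0],[0,0,4],0]]' 50; python3 knob.py 11 46; python3 -c "
from h import *;print(manip.observe()['torque'])"; python3 look.py wrist 9 0 0 640 480 1; python3 look.py scene 9 130 80 260 200 3
```

```text
time_s: 10.8
position: [0.4563, 0.0016, 0.131]
orientation: [0.844, -0.444, -0.055, -0.297]
wrist_force: [12.1, 13.7, -22.7]
gripper_width: 0.152
t 10.8 rot [-0.2   0.05 -0.34] 0.4 shift now-axes mm [-0.9  0.6  1.9] target-axes mm [-0.9  0.5  1.9] F [ 12.1  13.7 -22.7] q [-0.46  0.26  2.07  0.72  1.05  0.07]
[-0.72621897 -1.2572204  -0.95502664]
time_s: 11.0
position: [0.4563, 0.0017, 0.1312]
orientation: [0.813, -0.498, -0.075, -0.292]
wrist_force: [15.5, 16.6, -21.0]
gripper_width: 0.17
t 11.0 rot [-0.12  0.08  0.07] 0.2 shift now-axes mm [-0.7  0.7  2.1] target-axes mm [-0.7  0.7  2.1] F [ 15.5  16.6 -21. ] q [-0.46  0.26  2.07  0.72  1.05  0.2 ]
[-0.19555052 -2.64597633  0.56629387]
```

View pics/wrist_9.png

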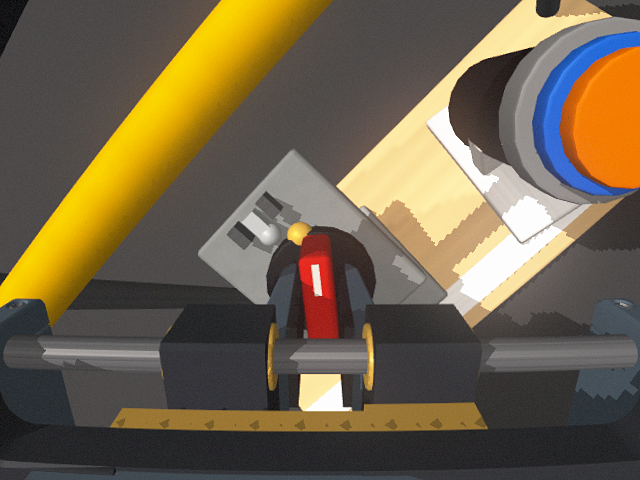

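View pics/scene_9.png

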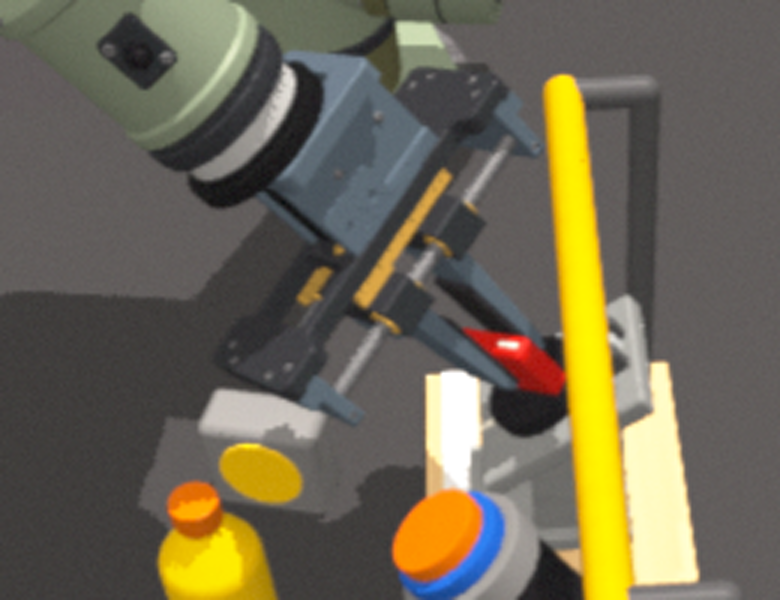

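```bash
python3 -m inch '[[[0,0,3],[0,0,2],0],[[0,0,0],[0,0,4],0]]' 50; python3 knob.py 11 52; python3 -c "
from h import *;print(manip.observe()['torque'])";python3 -m inch '[[[0,0,0],[0,0,4],0],[[0,0,0],[0,0,4],0]]' 50; python3 knob.py 11 60; python3 -c "
from h import *;print(manip.observe()['torque'])"; python3 look.py wrist 10 0 0 640 480 1; python3 look.py scene 10 130 80 260 200 3
```

```text
time_s: 11.3
position: [0.4564, 0.0017, 0.1309]
orientation: [0.788, -0.538, -0.089, -0.287]
wrist_force: [0.7, 0.2, -1.7]
gripper_width: 0.197
t 11.3 rot [-0.02 -0.03  0.47] 0.5 shift now-axes mm [-0.8  0.8  1.8] target-axes mm [-0.8  0.8  1.8] F [ 0.7  0.2 -1.7] q [-0.45  0.26  2.07  0.71  1.05  0.3 ]
[-0.83986779 -1.21725706  1.97864679]
time_s: 11.5
position: [0.4564, 0.0017, 0.1308]
orientation: [0.749, -0.591, -0.108, -0.28]
wrist_force: [-1.8, -1.2, -4.1]
gripper_width: 0.243
t 11.5 rot [-0.03 -0.04  0.55] 0.6 shift now-axes mm [-0.7  0.9  1.7] target-axes mm [-0.7  0.9  1.7] F [-1.8 -1.2 -4.1] q [-0.45  0.26  2.07  0.71  1.05  0.44]
[-1.32794661 -0.86745887  2.13972141]
```

View pics/wrist_10.png

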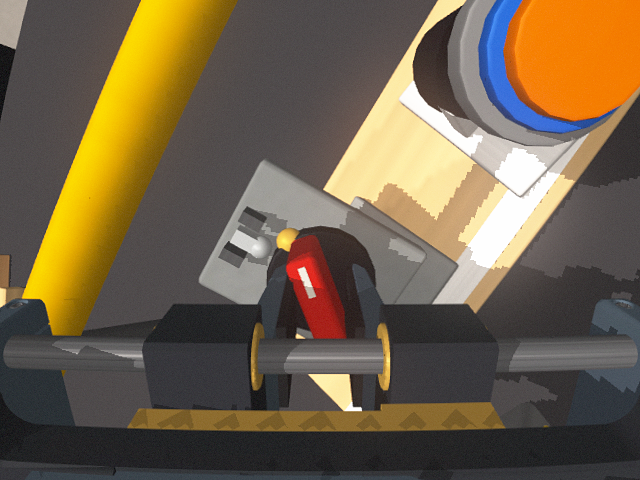

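View pics/scene_10.png

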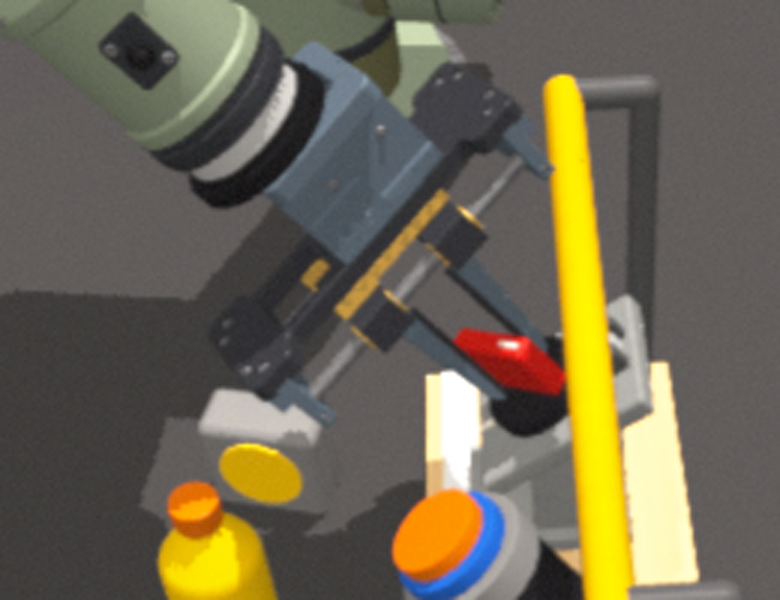

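The bar now sits about 20° off in the jaws, and the moment about the tool axis is about 2.4 N m, far above the detent's 0.25 N m. The knob is therefore on its end stop. The brass lobe at (288,240) is past the roller at (262,247). I'll ease back, open and retreat.

```bash
python3 -m inch '[[[0,0,0],[0,0,-6],0],[[0,0,0],[0,0,-6],0],[[0,0,0],[0,0,-6],0.2],[[0,0,0],[0,0,0],0.5],[[0,0,0],[0,0,0],0.5],[[0,0,0],[0,0,0],0.5]]' 20; python3 knob.py 11 42; python3 look.py wrist 11 0 0 640 480 1
```

```text
time_s: 12.2
position: [0.456, 0.0024, 0.1308]
orientation: [0.829, -0.471, -0.065, -0.295]
wrist_force: [0.4, -0.3, -0.2]
gripper_width: 0.431
t 12.2 rot [-0.17  0.09 -0.14] 0.2 shift now-axes mm [-0.2  0.6  1.4] target-axes mm [-0.2  0.6  1.4] F [ 0.4 -0.3 -0.2] q [-0.46  0.26  2.07  0.72  1.05  0.13]
```

View pics/wrist_11.png

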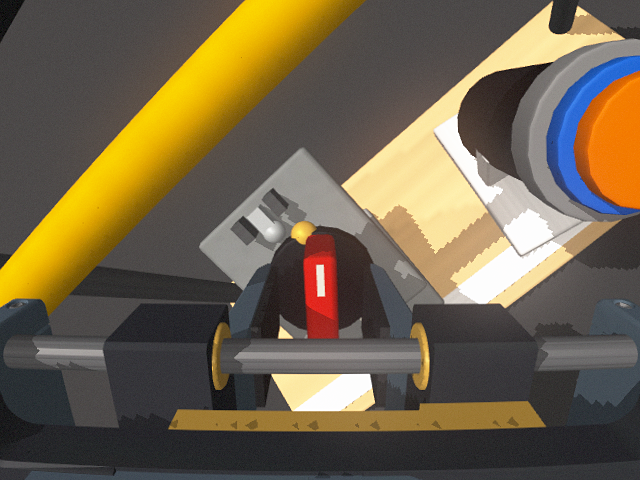

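```bash
python3 -m inch '[[[0,0,-8],[0,0,0],0.5],[[0,0,-15],[0,0,0],0.5],[[0,0,-20],[0,0,0],0.5],[[0,0,-25],[0,0,0],0.5],[[0,10,-30],[0,0,0],0.5],[[0,15,-30],[0,0,0],0.5],[[0,0,0],[0,0,0],0.5]]' 20; python3 look.py wrist 12 0 0 640 480 1;python3 look.py side 12 160 190 200 150 4
```

```text
time_s: 12.95
position: [0.4141, -0.0804, 0.227]
orientation: [0.829, -0.471, -0.062, -0.294]
wrist_force: [-0.3, -0.8, 0.5]
gripper_width: 0.497
```

View pics/wrist_12.png

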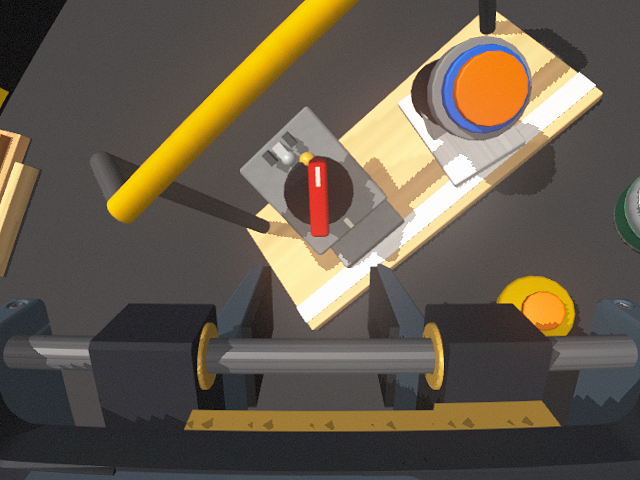

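View pics/side_12.png

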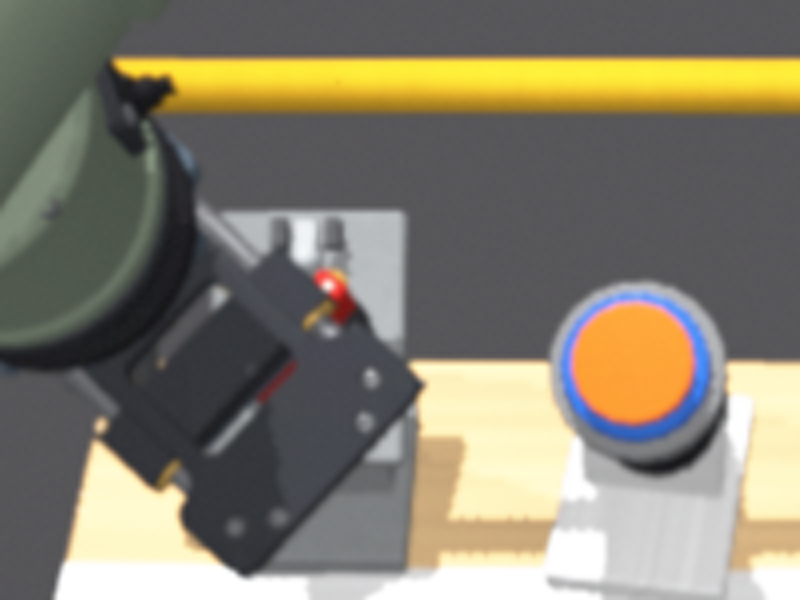

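```bash
python3 - <<'E'
from h import *
import cv2
a=cv2.imread("pics/wrist_12.png")[90:265,225:425];cv2.imwrite("pics/wk12.png",cv2.resize(a,None,fx=4,fy=3.4,interpolation=cv2.INTER_CUBIC))
E
```

```text
(no output)
```

View pics/wk12.png

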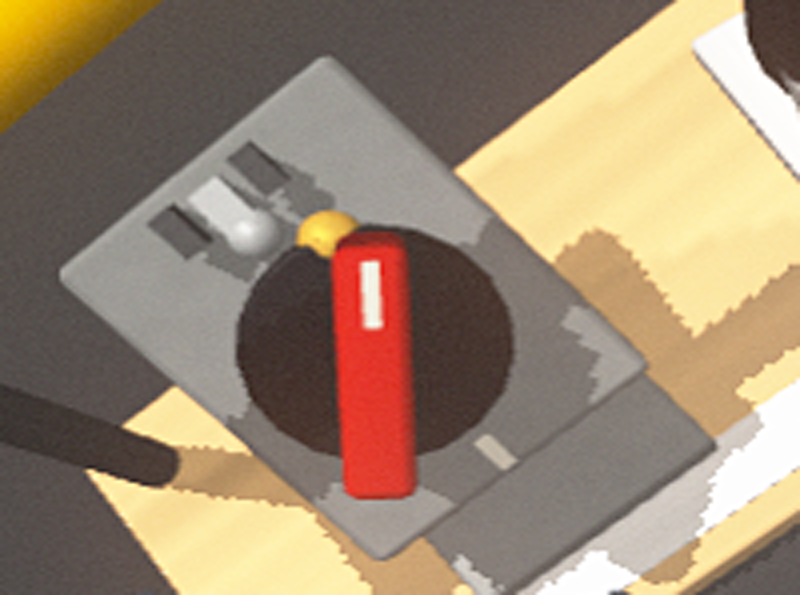

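```bash
python3 - <<'E'
from h import *
v=np.load("k.npy");c=optics.get_calibration("wrist");k=v[:3]
M=toolR(-107.1,0).as_matrix();lat=M[:,0];up=-M[:,1];o=-M[:,2]
def bp(uv,h):
    r=least_squares(lambda p:proj(c,k+o*h+lat*p[0]+up*p[1])[0]-uv,[0,.02]).x
    return (r*1e3).round(1),np.degrees(np.arctan2(*r)).round(1)
e=lambda u,w:(225+u/4-.5,90+w/3.4-.5)
print("disc c",bp(e(375,343),-.025)[0],"lobe",bp(e(326,235),-.03),"roller",bp(e(250,232),-.03),"mark",bp(e(495,452),-.034))
print("bar ends",bp(e(368,240),.012),bp(e(380,496),.012))
a=bp(e(368,240),.012)[0]-bp(e(380,496),.012)[0];print(np.degrees(np.arctan2(*a)))
E
```

```text
disc c [-1.   1.7] lobe (array([ 8.5, 27.1]), np.float64(17.4)) roller (array([-2.5, 38. ]), np.float64(-3.7)) mark (array([ -1.6, -37.4]), np.float64(-177.5))
bar ends (array([17. , 23.3]), np.float64(36.2)) (array([-18.7, -19.4]), np.float64(-136.1))
39.89783474764181
```

The lobe is about 20° past the roller, so the knob is at about 1.3 rad, clicked. Last, I'll back off and check everything.

```bash
python3 -m inch '[[[0,0,-30],[0,0,0],0.5],[[0,0,-40],[0,0,0],0.5],[[0,0,-40],[0,0,0],0.5],[[0,0,0],[0,0,0],0.5],[[0,0,0],[0,0,0],0.5]]';python3 look.py scene 13 0 0 640 480 1; python3 look.py side 13 0 0 640 480 1
```

```text
time_s: 13.55
position: [0.3953, -0.1378, 0.3142]
orientation: [0.829, -0.47, -0.065, -0.295]
wrist_force: [0.3, 0.4, -0.9]
gripper_width: 0.498
```

View pics/scene_13.png

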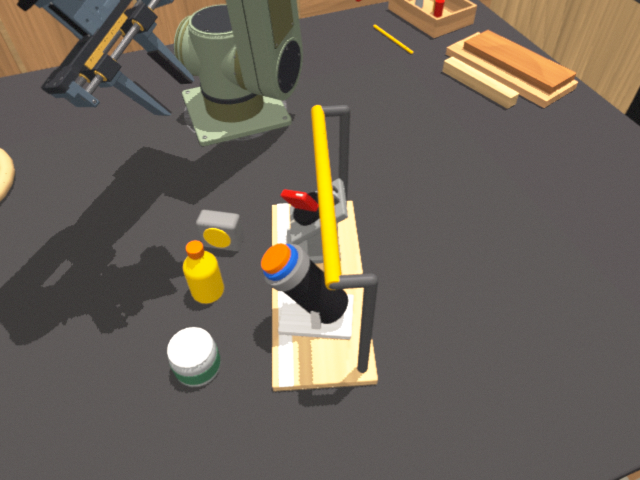

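View pics/side_13.png

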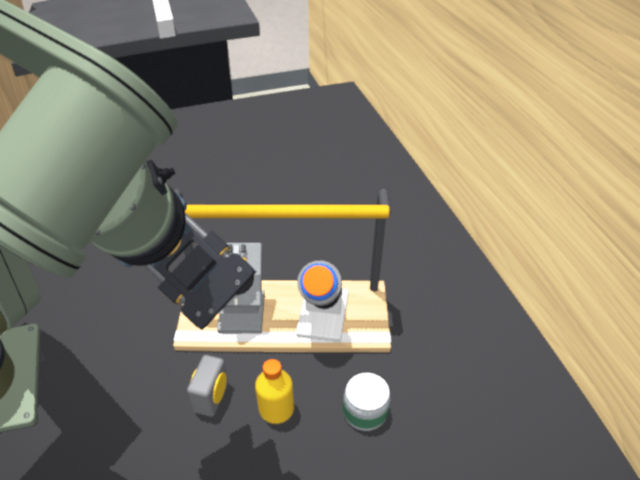

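The glue (203,275), tape (218,230) and tin (193,355) are where they started. The tube is home, the knob is turned, and the arm is clear.

```bash
python3 -c "
from rig import manip
print(manip.hand_in())"
```

```text
the job is handed in; nothing more can be done
None
```

The job is done and handed in after about 13.6 s.

- **Tube:** I pushed the orange cap straight along the tube's axis with the fingers shut. The innermost section closed first, then the middle one, until it met a solid stop at about 46 N, measured at the wrist. The pictures afterwards show cap, collar and rim stacked flush.
- **Knob:** I pinched the red bar from the front, below the rail, turned it clockwise about 50° to its end stop, let go and backed away. After release the brass lobe sits about 20° past the roller. That puts the knob at about 1.3 rad, above the 1.15 needed.
- **What didn't go cleanly:**
    - A small lift while turning pulled on the knob with about 30 N; I undid it.
    - I turned the gripper about 15–20° further than the end stop allowed. The bar slipped in the jaws with a moment of about 2.4 N m before I eased back.
- **Rest of the scene:** I saw no sign of contact with the rail in the pictures or the wrist force. The glue bottle, tape measure and tin look unmoved in the last pictures, and the wrist force is back to about zero.

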